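# Strip a pump off its dowelled fixture onto outline boards

## Robot

A 6-joint arm with a two-finger parallel gripper is mounted at the origin on the work surface. World frame = base frame: x ahead of the robot, y to its left, z up, the work surface at z = 0. Lengths are in m, angles in rad, forces in N, time in s.
With the tool pointing down it reaches from about 0.275 to 0.875 m from the base axis. Payload 12.5 kg.
Tool frame: the origin (TCP) lies on the centre line of the jaws, within the pads' length; the fingertips stand r.finger_overhang ahead of it and the grasp point (between the pads) lies 3 mm ahead of it (r.finger_overhang is the distance from the TCP to the fingertips, in m); z points along the fingers, y is the line along which they close (so a half turn about z gives the same grasp; the last joint's range is limited). The gripper opens to 85 mm and grips with 20 to 120 N. Pads are 22 mm wide; open, the fingers measure 114 mm over their backs; the gripper's body (76 mm by 85 mm) begins 54 mm behind the grasp point. The pads swing forward as they close: fully open they stand 13 mm farther back than shut.
Start: joints at [1.04, 0.351, 1.652, -0, 1.139, -0.085], TCP at [0.237, 0.496, 0.231] pointing down, gripper open.
Joint ranges: [-2.75, 2.75], [-0.79, 2.1], [0.01, 2.65], [-1.57, 4.71], [0.07, 3.14], [-2.87, 2.87]. Speed limits (rad/s): [2.22, 2.22, 2.79, 3.14, 3.14, 3.14].

## Interface

Orientations are given as a unit quaternion [x, y, z, w].
In Python, from cell import r, optics gives the robot as it stands. The module is installed in compiled form; this text tells all that it offers. Calls block until the motion is done:
- r.move_to(position, orientation): joint-space move of the TCP to a pose.
- r.move_linear(position, rot=None, vel=0.15): straight line of the TCP; rot=None keeps the orientation; vel is the mean speed in m/s.
- r.set_joints(angles): joint-space move.
- r.set_gripper(opening, squeeze=None): opening from 0.0 (shut) to 1.0 (fully open); squeeze is the grip in N (None keeps the last); returns when the fingers have stopped.
- r.sleep(seconds).
- r.inverse_kinematics(position, orientation): joint angles nearest the present ones, or None.
- optics.get_image(name): name is "side" or "top"; returns a dict with "pixels" (400x640x3 uint8, red, green, blue), "depth" (400x640 float32, m along the optical axis (not along the pixel's ray), 0 where there is no reading), "fx", "fy", "cx", "cy" (pixels), "camera_from_world" (4x4, takes a point from world to camera coordinates). Camera axes: x right, y down, z forward; pixel columns grow to the right and rows downward; lengths in m; the calibration is good to about 2 mm. A picture is of the moment at which its call begins.
A pose or a line that the arm cannot do raises r.PlanningError and nothing moves.
- r.hand_in(): hands the job in; it is judged then, once.
Readings, each from a call of its own:
- r.current_t(): time.
- r.current_q(): joint angles.
- r.current_qvel(): joint speeds.
- r.current_effort(): joint torques, N m.
- r.current_tool_pos(): TCP position.
- r.current_ee_rot(): TCP orientation.
- r.current_contact_force(): force on the tool from outside, world axes, zero at the start.
- r.current_torque(): the same for the moment, N m.
- r.current_opening(): opening from 0.0 (shut) to 1.0 (fully open).
- r.current_finger_force(): force on a finger pad.
Only numpy, scipy, OpenCV 4.12 (cv2) and the standard library are available. Lean on these libraries where they do the work, as an engineer would, in place of code of your own. Each camera call takes 0.05 s, during which the arm holds its last target. There are 200 camera calls.

## Task

Take the stripped pump apart from the top down, one piece at a time: lay the bearing, then the round cap, then the pump body, then the dowel plate each on the foam board that bears its own outline, lying flat, centred on the outline and turned to match it. Lift the dowel plate straight up until it is clear of both dowels and keep it level all the way. Set every piece down, do not let it drop, and leave all four released and at rest.

Things in the scene. Friction and masses are not known exactly. Their poses are not given: they have to be found in the camera images.
- fixture: Grey steel fixture fixed to the bench: base 180 (x) x 90 x 12 mm, origin at its underside's centre; on it, along x, a ridge 150 x 40 mm whose flat top is 48 mm above the bench. Two upright 10 mm steel dowels at x = -64 and +64 mm, y = 0, rise 24 mm above the ridge (tips at 72 mm). It carries the loose stack, bottom to top: plate, pump body, cap, bearing.
- plate: Dowel plate: steel-grey plate 160 (x) x 66 (y) x 12 mm (z), about 0.33 kg, origin at the centre of its underside. Two 11 mm through holes at x = -64 and +64 mm sit over the fixture's 10 mm dowels, which stand 12 mm out of its top. It overhangs the ridge by 13 mm on each long side. Bottom of the stack, underside 48 mm above the bench.
- pump_body: The pump body, a bright aluminium block 88 (x) x 60 (y) x 28 mm (z), about 0.32 kg, origin at the centre of its underside. Starts on the plate, between the dowels, x nearly along the plate.
- cap: Round cap: dark steel disc, diameter 58 mm, 20 mm high, about 0.2 kg, origin at the centre of its underside. Starts on the pump body.
- bearing: Ball bearing: steel ring, outer diameter 42 mm, bore 20 mm, 12 mm high, about 70 g, origin at the centre of its underside. Starts on the cap, top of the stack (top 120 mm above the bench).
- bearing_place: Foam board 90 x 90 mm with a pale ring (42 mm outside, 20 mm inside): the bearing's place. Its origin is the centre of its underside (on the bench), z up. It is fixed, 6 mm thick, black hard foam with a flat top; the pale outline is only drawn on it, centred, nothing is recessed. 
- cap_place: Foam board 100 x 100 mm with a full pale disc of 58 mm: the cap's place. Its origin is the centre of its underside (on the bench), z up. It is fixed, 6 mm thick, black hard foam with a flat top; the pale outline is only drawn on it, centred, nothing is recessed. 
- body_place: Foam board 120 (x) x 100 (y) mm with a pale rectangle 88 (x) x 60 (y) mm: the pump body's place. Its origin is the centre of its underside (on the bench), z up. It is fixed, 6 mm thick, black hard foam with a flat top; the pale outline is only drawn on it, centred, nothing is recessed. 
- plate_place: Foam board 190 (x) x 100 (y) mm with a long pale rectangle 160 (x) x 66 (y) mm with a dark dot at each end: the dowel plate's place. Its origin is the centre of its underside (on the bench), z up. It is fixed, 6 mm thick, black hard foam with a flat top; the pale outline is only drawn on it, centred, nothing is recessed. 

How it is judged:
On the way, in this order (a step that is already met when the one before it is completed fails the run):
1. the bearing is on its own outline and let go (horizontal distance between bearing and bearing_place below 0.012 m and z of bearing in the frame of bearing_place between 0.003 and 0.009 m and angle between bearing's own z axis and vertical below 0.08 rad and contact force between the fingers and bearing below 0.05 N), for 0.2 s.
2. the round cap is on its own outline and let go (horizontal distance between cap and cap_place below 0.012 m and z of cap in the frame of cap_place between 0.003 and 0.009 m and angle between cap's own z axis and vertical below 0.08 rad and contact force between the fingers and cap below 0.05 N), for 0.2 s.
3. the pump body is on its own outline and let go (horizontal distance between pump_body and body_place below 0.012 m and z of pump_body in the frame of body_place between 0.003 and 0.009 m and angle between pump_body's own z axis and vertical below 0.08 rad and angle between the x axis of pump_body and the x axis of body_place, either way round below 0.2 rad and contact force between the fingers and pump_body below 0.05 N), for 0.2 s.
4. the dowel plate is lifted clear of both dowel tips, while still over the fixture (z of plate in the frame of fixture above 0.076 m and horizontal distance between plate and fixture below 0.03 m).
5. the dowel plate is on its own outline and let go (horizontal distance between plate and plate_place below 0.012 m and z of plate in the frame of plate_place between 0.003 and 0.009 m and angle between plate's own z axis and vertical below 0.08 rad and angle between the x axis of plate and the x axis of plate_place, either way round below 0.2 rad and contact force between the fingers and plate below 0.05 N), for 0.2 s.
At the end, for the whole second after the job is handed in: Bearing, cap, pump body and dowel plate each lie flat (within 0.08 rad) on the top of their own foam board, centres within 12 mm of the board's centre; pump body and plate aligned with their board's x axis within 0.2 rad, either way round; all released and at rest (all of step 1 and all of step 2 and all of step 3 and all of step 5 and linear speed of each of bearing, cap, pump_body, plate below 0.02 m/s and angular speed of each of bearing, cap, pump_body, plate below 0.2 rad/s); the robot touches nothing.
It fails at once if the dowel plate is tilted by more than 0.15 rad (angle between plate's own z axis and vertical above 0.15 rad).
It fails at once if the bearing is let fall (moves faster than 0.6 m/s with no finger on it) (linear speed of bearing above 0.6 m/s and contact force between the fingers and bearing below 0.05 N).
It fails at once if the round cap is let fall (moves faster than 0.6 m/s with no finger on it) (linear speed of cap above 0.6 m/s and contact force between the fingers and cap below 0.05 N).
It fails at once if the pump body is let fall (moves faster than 0.6 m/s with no finger on it) (linear speed of pump_body above 0.6 m/s and contact force between the fingers and pump_body below 0.05 N).
It fails at once if the dowel plate is let fall (moves faster than 0.6 m/s with no finger on it) (linear speed of plate above 0.6 m/s and contact force between the fingers and plate below 0.05 N).
It also fails if it takes over 120 s, if anything falls off the work surface, if the arm or the gripper's body presses on something with over 40 N, if the wrist force passes 120 N, or if a joint passes its speed limit or range.

## Working session

There is one attempt and no reset: what is moved stays moved. The work goes in short steps, each a Python script; the robot and the scene stay as the last script left them, time stands still between calls to the robot, and variables do not carry over. Pictures are saved under pics/ and viewed, at most 14 in all, crops included, and the job is handed in when it is done.

```bash
mkdir -p pics
python3 - <<'E'
from cell import r, optics
import numpy as np, cv2, pickle
for n in ("top","side"):
    d=optics.get_image(n); pickle.dump(d,open(n+".pkl","wb"))
    cv2.imwrite(f"pics/{n}0.png",d["pixels"][:,:,::-1])
    T=np.linalg.inv(d["camera_from_world"]); print(n,d["fx"],d["fy"],d["cx"],d["cy"],T.round(3).tolist(), (d["depth"]>0).mean())
print(r.finger_overhang,r.current_ee_rot(),r.current_t(),r.current_tool_pos())
E
```

```text
top 414.69978931556795 414.69978931556795 321.52705743960774 196.93554007970863 [[-0.011, -0.985, 0.174, 0.405], [-1.0, 0.01, -0.005, -0.009], [0.003, -0.174, -0.985, 1.013], [0.0, 0.0, 0.0, 1.0]] 0.99599609375
side 482.51927265342647 482.51927265342647 318.09037109769275 199.07599205435142 [[0.994, -0.055, 0.094, 0.427], [-0.108, -0.582, 0.806, -1.089], [0.011, -0.811, -0.585, 0.888], [0.0, 0.0, 0.0, 1.0]] 0.99610546875
0.022 [ 2.21044140e-01  9.75263652e-01 -5.21072140e-04 -1.61222980e-04] 0.1 [0.23696554 0.49598391 0.23060263]
```

View pics/top0.png

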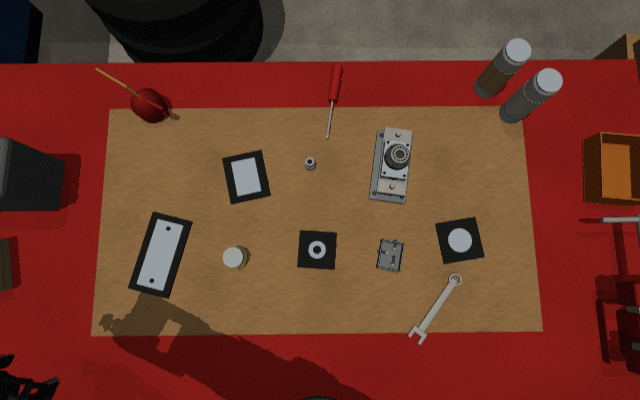

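View pics/side0.png

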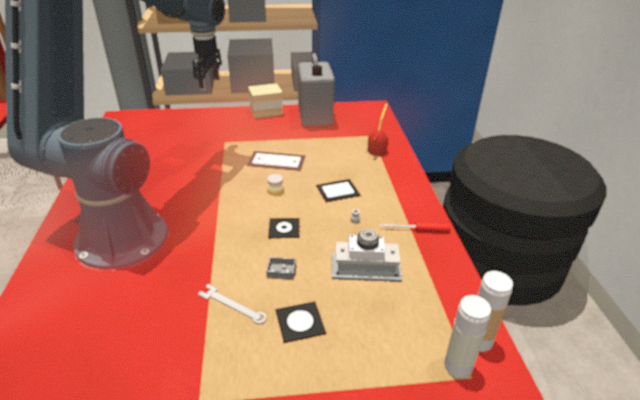

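Top view: stack near (393,162); boards: bearing (317,250), cap (460,240), body (246,176), plate (161,255). Side view: stack (367,250), boards at (284,228), (300,321), (340,190), (277,160). There are bystander objects: a small block at (390,255), a jar at (235,257), a nut at (310,162) and a wrench.

```bash
cat > meas.py <<'E'
import numpy as np, cv2
def cloud(d):
    v,u=np.mgrid[0:400,0:640]; z=d["depth"]
    p=np.stack([(u-d["cx"])/d["fx"]*z,(v-d["cy"])/d["fy"]*z,z],-1)
    T=np.linalg.inv(d["camera_from_world"]); return p@T[:3,:3].T+T[:3,3]
def ray(d,uv):
    T=np.linalg.inv(d["camera_from_world"])
    q=np.array([(uv[0]-d["cx"])/d["fx"],(uv[1]-d["cy"])/d["fy"],1.]); return T[:3,3],T[:3,:3]@q
def onplane(d,uv,z):
    o,q=ray(d,uv); return o+q*(z-o[2])/q[2]
def tri(d1,a,d2,b):
    o1,q1=ray(d1,a);o2,q2=ray(d2,b)
    s=np.linalg.lstsq(np.stack([q1,-q2],1),o2-o1,rcond=None)[0]
    A,B=o1+s[0]*q1,o2+s[1]*q2; return (A+B)/2,np.linalg.norm(A-B)
def rect(xy):
    (c,wh,a)=cv2.minAreaRect(np.float32(xy)*1000); b=cv2.boxPoints((c,wh,a))
    e=[b[1]-b[0],b[2]-b[1]]; e=max(e,key=np.linalg.norm)
    return np.array(c)/1000,sorted(wh),np.arctan(e[1]/e[0]) if abs(e[0])>1e-9 else np.pi/2
E
python3 - <<'E'
from meas import *; import pickle
t,s=[pickle.load(open(n+".pkl","rb")) for n in("top","side")]
seeds=dict(bearing=((317,250),(284,228)),cap=((460,240),(300,321)),body=((246,176),(340,190)),plate=((161,255),(277,160)))
def board(d,uv,z):
    # dark board blob: mask in a window, keep the component near uv, hull
    g=d["pixels"].max(2); u,v=uv
    m=(g<60).astype(np.uint8); cs,_=cv2.findContours(m,cv2.RETR_EXTERNAL,cv2.CHAIN_APPROX_NONE)
    c=[c for c in cs if cv2.pointPolygonTest(cv2.convexHull(c),(u,v),False)>0 and cv2.contourArea(cv2.convexHull(c))<8000]
    c=max(c,key=cv2.contourArea); hull=cv2.convexHull(c)
    ins=np.zeros_like(m); cv2.drawContours(ins,[hull],-1,1,-1)
    pale=((g>110)&(cv2.erode(ins,np.ones((5,5)))>0)).astype(np.uint8)
    ps,_=cv2.findContours(pale,cv2.RETR_EXTERNAL,cv2.CHAIN_APPROX_NONE); p=cv2.convexHull(max(ps,key=cv2.contourArea))
    W=lambda c:np.array([onplane(d,q[0],z)[:2] for q in c])
    M=cv2.moments(p); return (M['m10']/M['m00'],M['m01']/M['m00']),rect(W(p)),rect(W(hull))
for n,(a,b) in seeds.items():
    try:
        ct,pt,bt=board(t,a,.006); cs,ps,bs=board(s,b,.006); X,g=tri(t,ct,s,cs)
        print(n,"tri",X.round(4),"gap",round(g,4))
        for k,x in(("top pale",pt),("top board",bt),("side pale",ps),("side board",bs)): print("  ",k,x[0].round(4),np.round(x[1],1),round(float(x[2]),3))
    except Exception as e: print(n,"ERR",e)
for nm,d,w in(("top",t,(350,110,430,220)),("side",s,(320,215,415,290))):
    P=cloud(d)[w[1]:w[3],w[0]:w[2]].reshape(-1,3)
    h=np.histogram(P[:,2],np.arange(-.002,.132,.004)); print(nm,[(round(float(b+.002),3),int(a)) for a,b in zip(*h) if a>15])
    for n,z in(("bearing",.12),("cap",.108),("body",.088),("plate",.06)):
        Q=P[abs(P[:,2]-z)<.004]
        if len(Q)>5:
            c,wh,a=rect(Q[:,:2]);cc,rr=cv2.minEnclosingCircle(np.float32(Q[:,:2]*1000)); print("  ",n,len(Q),"z",np.median(Q[:,2]).round(4),c.round(4),np.round(wh,1),round(float(a),3),"circ",np.round(cc,1),round(rr,1))
a=cv2.resize(t["pixels"][115:215,350:430],None,fx=5,fy=5,interpolation=cv2.INTER_CUBIC)
b=cv2.resize(s["pixels"][222:287,325:410],None,fx=4.5,fy=4.5,interpolation=cv2.INTER_CUBIC)
o=np.zeros((500,790,3),np.uint8);o[:500,:400]=a;o[:b.shape[0],402:402+b.shape[1]]=b
cv2.imwrite("pics/crop0.png",o[:,:,::-1])
E
```

```text
bearing ERR max() iterable argument is empty
cap ERR max() iterable argument is empty
body ERR max() iterable argument is empty
plate ERR max() iterable argument is empty
top [(0.0, 4319), (0.004, 1264), (0.008, 148), (0.012, 501), (0.016, 101), (0.052, 24), (0.056, 131), (0.06, 576), (0.064, 66), (0.068, 27), (0.072, 34), (0.076, 21), (0.08, 21), (0.084, 80), (0.088, 321), (0.092, 46), (0.1, 19), (0.104, 56), (0.108, 189), (0.112, 40), (0.116, 45), (0.12, 152), (0.124, 16)]
   bearing 197 z 0.1194 [ 0.6589 -0.1891] [38.8 40.1] -0.06 circ [ 659.6 -188.9] 20.8
   cap 265 z 0.1075 [ 0.6585 -0.1866] [56.5 56.5] -1.358 circ [ 658.4 -186.3] 29.1
   body 432 z 0.0876 [ 0.6569 -0.1859] [60.3 88.7] -0.148 circ [ 657.4 -186.5] 52.6
   plate 737 z 0.0597 [ 0.6607 -0.1878] [ 66.5 161.4] -0.153 circ [ 659.5 -188.2] 85.7
side [(0.0, 2920), (0.004, 462), (0.008, 279), (0.012, 509), (0.016, 140), (0.02, 73), (0.024, 76), (0.028, 66), (0.032, 66), (0.036, 17), (0.048, 55), (0.052, 77), (0.056, 221), (0.06, 360), (0.064, 61), (0.068, 59), (0.072, 51), (0.076, 42), (0.08, 48), (0.084, 112), (0.088, 170), (0.092, 32), (0.096, 26), (0.1, 30), (0.104, 48), (0.108, 91), (0.112, 32), (0.116, 47), (0.12, 87)]
   bearing 119 z 0.1189 [ 0.6603 -0.1906] [39.7 41.6] 1.364 circ [ 659.  -189.6] 22.2
   cap 135 z 0.1072 [ 0.6571 -0.1913] [49.4 55.9] -0.479 circ [ 659.  -187.4] 29.6
   body 273 z 0.0869 [ 0.6581 -0.1883] [62.5 87.3] -0.135 circ [ 657.6 -188.2] 52.5
   plate 554 z 0.0589 [ 0.6623 -0.1879] [ 72.5 158.3] -0.149 circ [ 662.1 -188.1] 85.0
```

View pics/crop0.png

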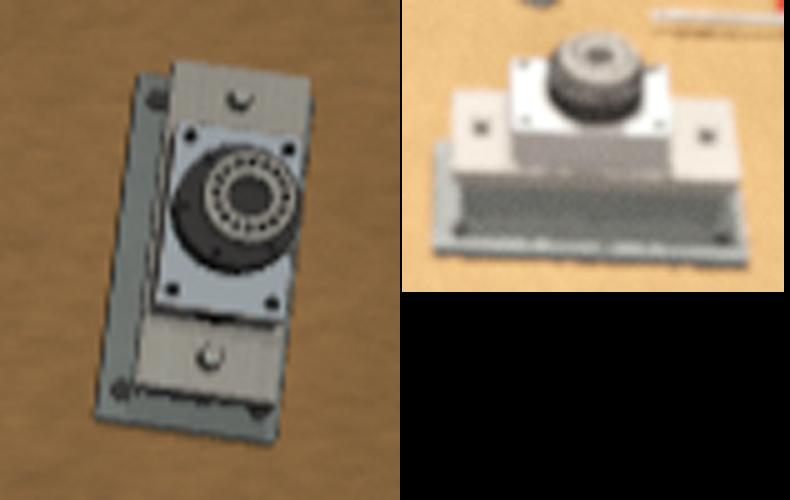

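The crop shows a clean stack: the dowels are visible through the plate, and the bearing is offset slightly on the cap. Heights from both views (0.119/0.107/0.087/0.060) agree with the text. Next I'll fix the board masks.

Run:
```python
from meas import *; import pickle
t,s=[pickle.load(open(n+".pkl","rb")) for n in("top","side")]
seeds=dict(bearing=((317,250),(284,228)),cap=((460,240),(300,321)),body=((246,176),(340,190)),plate=((161,255),(277,160)))
def find(m,uv):
    cs,_=cv2.findContours(m.astype(np.uint8),cv2.RETR_LIST,cv2.CHAIN_APPROX_NONE); cs=[cv2.convexHull(c) for c in cs]
    cs=[c for c in cs if cv2.pointPolygonTest(c,(float(uv[0]),float(uv[1])),False)>0 and 60<cv2.contourArea(c)<8000]
    return max(cs,key=cv2.contourArea)
for n,(a,b) in seeds.items():
    out=[];cs=[]
    for nm,d,uv in(("top",t,a),("side",s,b)):
        px=d["pixels"].astype(int)
        for k,m in(("pale",px.min(2)>105),("board",px.max(2)<75)):
            try: c=find(m,uv)
            except ValueError: out.append((nm,k,"none",px[uv[1]-22:uv[1]+22:4,uv[0]].max(1).tolist()));continue
            M=cv2.moments(c); 
            if k=="pale": cs.append((M['m10']/M['m00'],M['m01']/M['m00']))
            e=rect(np.array([onplane(d,q[0],.006)[:2] for q in c])); out.append((nm,k,e[0].round(4),np.round(e[1],1),round(float(e[2]),3)))
    if len(cs)==2: X,g=tri(t,cs[0],s,cs[1]); print(n,"tri",X.round(4),"gap",round(g,4))
    P=cloud(t)[a[1]-25:a[1]+25,a[0]-25:a[0]+25].reshape(-1,3);Z=cloud(t)[a[1]-6:a[1]+6,a[0]-6:a[0]+6,2]; print("  depth z",np.median(Z).round(4),np.median(cloud(s)[b[1]-3:b[1]+3,b[0]-6:b[0]+6,2]).round(4))
    for o in out: print("  ",*o)
```

```text
bearing tri [ 0.4545 -0.0016  0.002 ] gap 0.0
  depth z 0.0065 0.0052
   top pale [ 0.454  -0.0023] [38.6 40.7] -0.006
   top board [ 0.4543 -0.002 ] [89.  91.1] 1.489
   side pale [ 0.4545 -0.0054] [ 94.8 104.6] 1.493
   side board [ 0.4545 -0.0053] [73.3 77.6] -0.073
cap tri [ 0.4743 -0.3491  0.0032] gap 0.0009
  depth z 0.0059 0.0051
   top pale [ 0.4737 -0.3485] [54.9 56.4] -0.823
   top board [ 0.4733 -0.347 ] [ 99.1 101.3] -1.414
   side pale [ 0.4751 -0.3489] [105.6 110.5] -1.41
   side board [ 0.4748 -0.3492] [90.7 94.4] -1.402
body tri [0.6374 0.174  0.0026] gap 0.0002
  depth z 0.0064 0.0047
   top pale [0.637  0.1734] [59.  88.6] 0.217
   top board [0.6365 0.1726] [101.1 120.1] 0.211
   side pale [0.6368 0.1718] [118.6 128. ] 0.197
   side board none [238, 236, 233, 172, 255, 255, 255, 115, 207, 242, 243]
  depth z 0.0066 0.0056
   top pale [0.4476 0.3758] [ 65.2 160. ] -0.259
   top board [0.4458 0.3748] [102.1 192.6] -0.264
   side pale none [240, 240, 240, 241, 193, 255, 255, 166, 236, 242, 247]
   side board none [240, 240, 240, 241, 193, 255, 255, 166, 236, 242, 247]
```

Both views agree with the stated sizes and heights (boards about 6 mm high). First move: a touch test on bare bench to learn where the fingertips stand at two openings.

```bash
cat > h.py <<'E'
from cell import r, optics
import numpy as np
from scipy.spatial.transform import Rotation as R
def quat(psi): return (R.from_euler('z',psi)*R.from_euler('x',np.pi)).as_quat()
def best(p,psi):
    c=[]
    for a in (psi,psi+np.pi,psi-np.pi):
        q=r.inverse_kinematics(p,quat(a))
        if q is not None: c.append((abs(q[5]),a))
    return min(c)[1]
def touch(zmin,step=.001,f=3.):
    """step down until something pushes back; returns the TCP height"""
    f0=r.current_contact_force()[2]
    while True:
        p=np.array(r.current_tool_pos()); 
        if p[2]-step<zmin: return None
        p[2]-=step; r.move_linear(p,vel=.03)
        if abs(r.current_contact_force()[2]-f0)>f: return r.current_tool_pos()[2]
def up(z,vel=.2):
    p=np.array(r.current_tool_pos()); p[2]=z; r.move_linear(p,vel=vel)
def say(k): print(k,"t",round(r.current_t(),1),"p",np.round(r.current_tool_pos(),4),"F",np.round(r.current_contact_force(),1),"open",round(r.current_opening(),3),"ff",np.round(r.current_finger_force(),1))
E
python3 - <<'E'
from h import *
p=[.55,-.07,.06]; a=best(p,0.); print(a,r.finger_overhang)
r.move_to(p,quat(a)); say("above")
for o in (.5,1.):
    r.set_gripper(o); up(.036 if o==.5 else .028,.08); z=touch(.008); print(o,"touch TCP z",z,"overhang",r.finger_overhang); say(""); up(.05)
E
```

```text
0.0 0.022
above t 2.5 p [ 0.5502 -0.0693  0.0602] F [ 0.5  0.9 -1.2] open 1.003 ff 0.0
0.5 touch TCP z None overhang 0.022
 t 9.7 p [ 0.5488 -0.0697  0.0089] F [ 0.3 -0.1 -0.2] open 0.504 ff 0.0
1.0 touch TCP z None overhang 0.022
 t 15.5 p [ 0.5476 -0.0694  0.0083] F [ 0.1 -0.4  1.2] open 1.0 ff 0.0
```

Run:
```python
from h import *; from meas import *
p=r.current_tool_pos()
for o in(1.,.5):
    r.set_gripper(o); r.move_linear([.55,-.07,.06],vel=.1); say("")
    d=optics.get_image("side"); P=cloud(d)
    m=(abs(P[...,0]-.55)<.08)&(abs(P[...,1]+.07)<.085)&(P[...,2]>.015)
    v,u=np.where(m); print(o,"lowest z",np.sort(P[m][:,2])[[0,5,20,50]].round(4), u.min(),u.max(),v.min(),v.max())
    q=P[m]; q=q[q[:,2]<.09]; print(q.min(0).round(3),q.max(0).round(3))
    c=(d["camera_from_world"]@[.55,-.07,.05,1])[:3]; cu,cv=int(c[0]/c[2]*d["fx"]+d["cx"]),int(c[1]/c[2]*d["fy"]+d["cy"]); print(cu,cv)
    cv2.imwrite(f"pics/grip{int(o*10)}.png",cv2.resize(d["pixels"][max(0,cv-70):cv+50,cu-70:cu+70,::-1],None,fx=4,fy=4,interpolation=cv2.INTER_CUBIC))
```

```text
t 16.3 p [ 0.5503 -0.0701  0.0601] F [ 0.1  0.1 -0. ] open 1.001 ff 0.0
1.0 lowest z [0.0549 0.0568 0.0598 0.0821] 285 352 70 245
[ 0.54  -0.155  0.055] [ 0.626 -0.02   0.09 ]
319 228
 t 17.1 p [ 0.55 -0.07  0.06] F [ 0.4  0.5 -0.2] open 0.506 ff 0.0
0.5 lowest z [0.0213 0.0567 0.0594 0.0725] 285 352 70 259
[ 0.475 -0.155  0.021] [ 0.626 -0.044  0.089]
319 228
```

View pics/grip5.png

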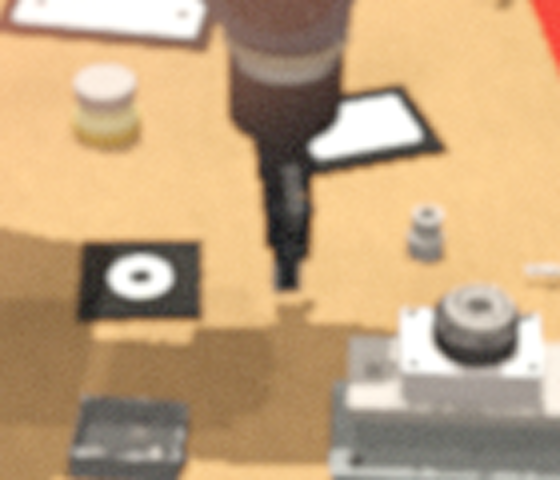

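The finger tip is at about crop (288,288), i.e. image (321,230), which puts it at z≈0.06. So at half opening the tips stand only about 0–3 mm ahead of the TCP, not 22. I'll touch lower to get this exactly.

```bash
python3 - <<'E'
s=open('h.py').read()
a=s.index("def touch"); b=s.index("def up")
s=s[:a]+'''def touch(zmin,step=.001,f=3.):
    """step straight down until something pushes back; returns the TCP height"""
    p=np.array(r.current_tool_pos()); f0=r.current_contact_force()[2]
    while p[2]-step>=zmin:
        p[2]-=step; r.move_linear(p,vel=.02)
        if abs(r.current_contact_force()[2]-f0)>f: return r.current_tool_pos()[2]
'''+s[b:]
open('h.py','w').write(s)
E
python3 - <<'E'
from h import *
for o in(.5,.75):
    r.set_gripper(o); r.move_linear([.55,-.07,.010],vel=.15); print(o,touch(-.012)); say(""); r.move_linear([.55,-.07,.03],vel=.15)
E
```

```text
0.5 -0.002065825721240356
 t 21.1 p [ 0.5502 -0.07   -0.0021] F [-4.3  0.6 11.3] open 0.503 ff 6.0
0.75 -0.006233229664514426
 t 26.1 p [ 0.5495 -0.0699 -0.0062] F [-1.3 -0.8  6. ] open 0.744 ff 3.2
```

Run:
```python
from h import *; from meas import *
r.set_gripper(.8,40); up(.2)
p=[.659,-.189,.2]; a=best(p,-.15); print("psi",a)
r.move_to(p,quat(a)); r.move_linear([.659,-.189,.125],vel=.15); say("pre")
o=[]
for n in("side","top"):
    d=optics.get_image(n); c=(d["camera_from_world"]@[.659,-.189,.12,1])[:3]; cu,cv_=int(c[0]/c[2]*d["fx"]+d["cx"]),int(c[1]/c[2]*d["fy"]+d["cy"]); print(n,cu,cv_)
    o.append(cv2.resize(d["pixels"][cv_-60:cv_+60,cu-48:cu+48,::-1],None,fx=4,fy=4,interpolation=cv2.INTER_CUBIC))
cv2.imwrite("pics/pre.png",np.hstack(o))
```

```text
psi -0.15
pre t 29.0 p [ 0.6594 -0.1888  0.1261] F [-0.5  0.5  0. ] open 0.801 ff 0.0
side 368 234
top 399 153
```

View pics/pre.png

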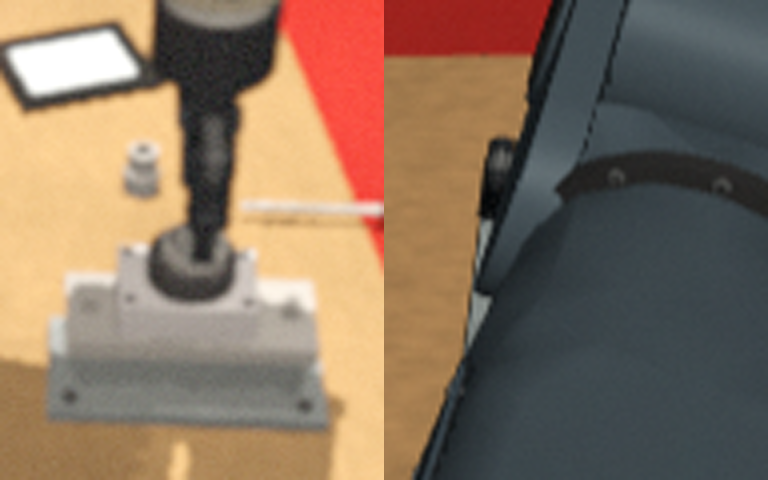

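Side crop: the near fingertip is at about (203,258) and the bearing centre at about (193,250). The top view is blocked by the arm. I'll check by ray whether the tool is offset in x.

Run:
```python
from meas import *; import pickle
s=pickle.load(open("side.pkl","rb"))
for uv,zs in(((370.75,238),(.128,.132,.136)),((368.3,236.5),(.12,)),((321.5,230),(.058,.062))):
    for z in zs: print(uv,z,onplane(s,uv,z).round(4))
for p in((.6594-.005,-.1888-.034,.132),(.6594,-.1888,.12),(.55,-.092,.062)):
    c=(s["camera_from_world"]@[*p,1])[:3]; print(p,(c[:2]/c[2]*s["fx"]+[s["cx"],s["cy"]]).round(1))
```

```text
(370.75, 238) 0.128 [ 0.6594 -0.2137  0.128 ]
(370.75, 238) 0.132 [ 0.6582 -0.2183  0.132 ]
(370.75, 238) 0.136 [ 0.6569 -0.2229  0.136 ]
(368.3, 236.5) 0.12 [ 0.6569 -0.1983  0.12  ]
(321.5, 230) 0.058 [ 0.5545 -0.0875  0.058 ]
(321.5, 230) 0.062 [ 0.5539 -0.0924  0.062 ]
(0.6544, -0.2228, 0.132) [369.6 239.3]
(0.6594, -0.1888, 0.12) [368.5 234. ]
(0.55, -0.092, 0.062) [320.1 230. ]
```

Agreement is within 1–1.3 px (about 3 mm) in x, and the height matches my touch calibration. Next, pick and place the bearing.

```bash
cat >> h.py <<'E'
def pick(x,y,psi,z,o,sq,lift,wmm,vel=.12):
    """descend, close (opening must match wmm), lift straight"""
    r.set_gripper(o,sq); r.move_linear([x,y,z],vel=vel); r.sleep(.2); say("at")
    r.set_gripper(0.,sq); r.sleep(.2); say("gripped")
    assert abs(r.current_opening()*85-wmm)<6 and r.current_finger_force()>5, "bad grip"
    p=np.array(r.current_tool_pos()); r.move_linear([x,y,lift],vel=vel); say("lifted"); return p[2]
def place(x,y,psi,z,o,high=.2):
    """z: TCP height at which the piece should just touch"""
    r.move_to([x,y,high],quat(psi)); r.move_linear([x,y,z+.006],vel=.12); r.sleep(.2); say("over")
    print("touch",touch(z-.004,f=2.5)); say("down")
    r.set_gripper(o); r.sleep(.1); say("released"); up(high)
E
python3 - <<'E'
from h import *; from meas import *
x,y=.659,-.189
zg=pick(x,y,-.15,.1085,.8,40,.25,42); dz=zg-.108
place(.454,-.002,-.15,.006+dz,.75); r.set_gripper(.9)
r.move_to([.6585,-.187,.2],quat(-.15)); say("")
d=optics.get_image("side"); cv2.imwrite("pics/b.png",cv2.resize(d["pixels"][190:300,240:420,::-1],None,fx=4,fy=4,interpolation=cv2.INTER_CUBIC))
E
```

```text
at t 29.8 p [ 0.6592 -0.1891  0.1091] F [-0.5 -0.2  0.5] open 0.798 ff 0.0
gripped t 30.4 p [ 0.6592 -0.1891  0.1092] F [-1.4  0.1  5.9] open 0.468 ff 40.3
lifted t 31.7 p [ 0.6587 -0.1889  0.2491] F [-0.8  0.3 -1.1] open 0.464 ff 40.3
over t 34.7 p [ 0.4542 -0.002   0.0135] F [ 0.4 -0.4 -0.8] open 0.469 ff 40.3
touch 0.007140916486002881
down t 36.5 p [ 0.4543 -0.002   0.0071] F [-3.5  0.3 12.4] open 0.468 ff 41.6
released t 37.0 p [ 0.4541 -0.002   0.0065] F [ 0.  -0.3  0.1] open 0.753 ff 0.0
 t 39.4 p [ 0.6581 -0.1862  0.2   ] F [-0.6  0.4  0.5] open 0.9 ff 0.0
```

View pics/b.png

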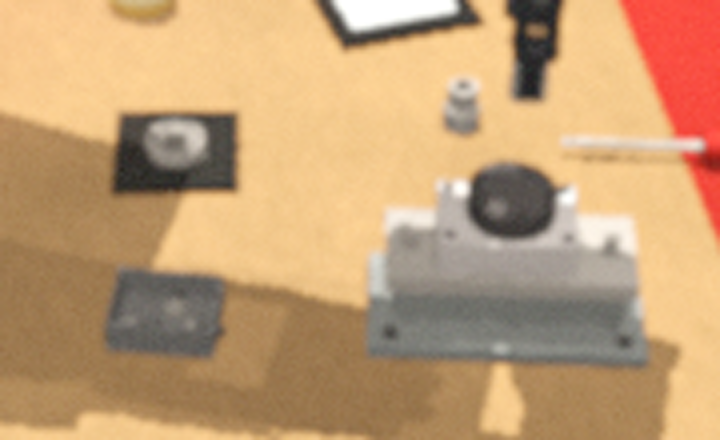

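The bearing lies flat on its board (crop 176,140 → image 284,225), and the cap stayed put at (368,240). Now a numeric check of the bearing, then the cap.

```bash
cat >> meas.py <<'E'
def at(d,x,y,z,rad,dz=.003):
    P=cloud(d).reshape(-1,3); P=P[(np.hypot(P[:,0]-x,P[:,1]-y)<rad)&(abs(P[:,2]-z)<dz)]
    if len(P)<8: return None
    c,wh,a=rect(P[:,:2]); return len(P),np.median(P[:,2]).round(4),c.round(4),np.round(wh,1),round(float(a),3)
E
python3 - <<'E'
from h import *; from meas import *
t,s=optics.get_image("top"),optics.get_image("side")
for n,d in(("top",t),("side",s)): print(n,"bearing",at(d,.454,-.002,.018,.035),"cap",at(d,.6585,-.187,.108,.04))
x,y=.6585,-.187
zg=pick(x,y,-.15,.087,.95,50,.25,58); dz=zg-.088
place(.4737,-.348,-.15,.006+dz,.95)
r.move_to([.657,-.1865,.2],quat(-.15)); say("")
t,s=optics.get_image("top"),optics.get_image("side")
for n,d in(("top",t),("side",s)): print(n,"bearing",at(d,.454,-.002,.018,.035),"cap",at(d,.4737,-.348,.026,.045),"body",at(d,.657,-.187,.088,.06),"plate",at(d,.66,-.188,.06,.1))
cv2.imwrite("pics/c.png",cv2.resize(s["pixels"][200:350,240:420,::-1],None,fx=3.5,fy=3.5,interpolation=cv2.INTER_CUBIC))
E
```

```text
top bearing (165, np.float64(0.0178), array([ 0.4545, -0.0036]), array([38.6, 38.7]), 0.77) cap None
side bearing (71, np.float64(0.017), array([ 0.4547, -0.0042]), array([37.5, 39.4]), 1.503) cap (257, np.float64(0.1069), array([ 0.6592, -0.1878]), array([55.3, 57.2]), 1.03)
at t 41.1 p [ 0.6588 -0.1871  0.0877] F [ 0.8  0.3 -0.6] open 0.948 ff 0.0
gripped t 41.6 p [ 0.6589 -0.187   0.0877] F [-1.5  1.6  5.4] open 0.654 ff 53.4
lifted t 43.1 p [ 0.6582 -0.1869  0.2491] F [ 0.1  0.4 -2. ] open 0.656 ff 53.3
over t 46.0 p [ 0.4739 -0.3481  0.0121] F [ 0.2  0.5 -1.4] open 0.662 ff 53.3
touch 0.005706214607235333
down t 47.8 p [ 0.4739 -0.3482  0.0057] F [-3.3  1.9  6.2] open 0.655 ff 54.0
released t 48.3 p [ 0.4738 -0.3481  0.005 ] F [ 0.   0.5 -0.3] open 0.955 ff 0.0
 t 50.4 p [ 0.6562 -0.1875  0.1997] F [-1.  -0.7  0.6] open 0.945 ff 0.0
top bearing (161, np.float64(0.0181), array([ 0.4546, -0.0036]), array([38.8, 38.8]), 0.777) cap None body None plate None
side bearing (72, np.float64(0.0172), array([ 0.4577, -0.0047]), array([38.4, 38.8]), 1.28) cap (334, np.float64(0.0252), array([ 0.475 , -0.3485]), array([54.2, 56.6]), 0.868) body (461, np.float64(0.0871), array([ 0.6585, -0.186 ]), array([63.2, 86.4]), -0.172) plate (503, np.float64(0.0592), array([ 0.6621, -0.1886]), array([ 69.7, 158.2]), -0.151)
```

View pics/c.png

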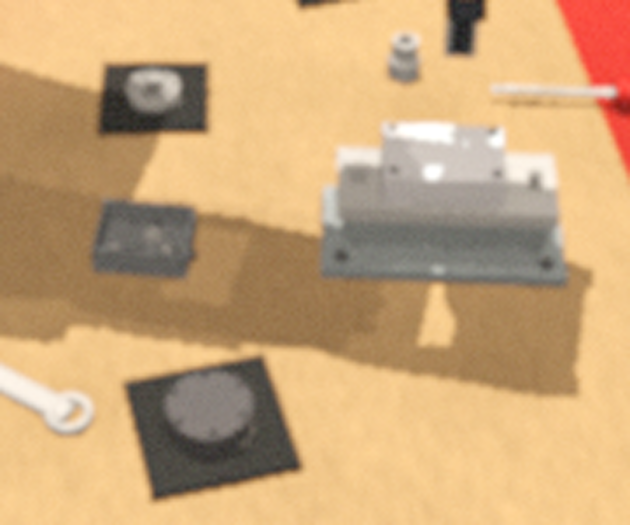

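The cap is flat and centred on its board (crop 208,405), and the stack is undisturbed. Now the body, then a fresh look at the plate with the arm out of the way.

Run:
```python
from h import *; from meas import *; import pickle
x,y=.6573,-.1865
zg=pick(x,y,-.15,.062,1.,60,.25,60); dz=zg-.060
place(.637,.173,.212,.006+dz,1.,high=.25)
t,s=optics.get_image("top"),optics.get_image("side"); pickle.dump((t,s),open("p3.pkl","wb"))
for n,d in(("top",t),("side",s)):
    print(n,"plate",at(d,.66,-.188,.06,.1),"body",at(d,.637,.173,.034,.07))
    P=cloud(d).reshape(-1,3)
    P=P[(np.hypot(P[:,0]-.66,P[:,1]+.188)<.08)&(P[:,2]>.0655)&(P[:,2]<.08)]
    for sg in(-1,1):
        Q=P[sg*(P[:,0]-.66)>.03]; print(" dowel",len(Q),np.median(Q,0).round(4) if len(Q) else "")
a=cv2.resize(t["pixels"][115:215,340:440],None,fx=4,fy=4,interpolation=cv2.INTER_CUBIC);b=cv2.resize(s["pixels"][160:280,310:410],None,fx=4,fy=4,interpolation=cv2.INTER_CUBIC)
o=np.zeros((480,800,3),np.uint8);o[:400,:400]=a;o[:,400:]=b
cv2.imwrite("pics/p3.png",o[:,:,::-1])
```

```text
at t 52.2 p [ 0.6575 -0.1866  0.0626] F [0.4 0.2 0.1] open 1.0 ff 0.0
gripped t 52.7 p [ 0.6576 -0.1864  0.0626] F [-1.7  1.7  4.9] open 0.687 ff 66.9
lifted t 54.5 p [ 0.6571 -0.1865  0.2492] F [-0.6  0.3 -3.1] open 0.687 ff 65.9
over t 58.1 p [0.6371 0.173  0.0149] F [-0.2  0.6 -3. ] open 0.688 ff 65.9
touch 0.008579265897524849
down t 59.9 p [0.6372 0.173  0.0086] F [-3.6 -1.   6.5] open 0.688 ff 66.9
released t 60.4 p [0.6372 0.173  0.0078] F [ 0.2 -0.1 -0.3] open 0.998 ff 0.0
top plate (1627, np.float64(0.0597), array([ 0.6606, -0.1879]), array([ 66.6, 161.1]), -0.155) body (584, np.float64(0.034), array([0.6371, 0.1712]), array([59.5, 88.6]), 0.213)
 dowel 14 [ 0.5973 -0.1775  0.0711]
 dowel 15 [ 0.7228 -0.1972  0.0712]
side plate (929, np.float64(0.0591), array([ 0.6623, -0.1877]), array([ 70.7, 158.2]), -0.146) body (237, np.float64(0.0331), array([0.6383, 0.1695]), array([63.7, 88.5]), 0.256)
 dowel 12 [ 0.5974 -0.1796  0.0705]
 dowel 10 [ 0.7238 -0.1988  0.07  ]
```

View pics/p3.png

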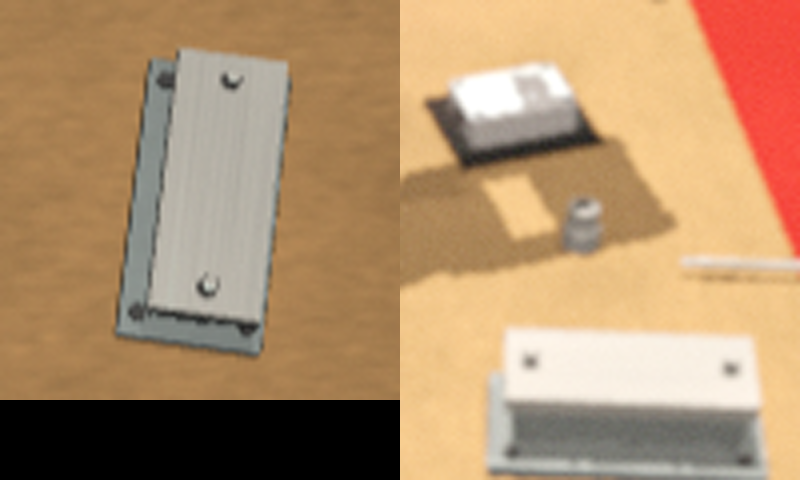

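The plate now sits alone on the dowels, level, with its holes at (208,285) and (231,78) in the top crop; the body is well placed. The tool-vs-camera bias is about 1.7 mm in y, which I'll correct for. I'll grip the plate lightly first and check the side load.

Run:
```python
from h import *
psi=-.153; x,y,z=.6605,-.1863,.044; j=np.array([-np.sin(psi),np.cos(psi),0])
r.move_to([x,y,.2],quat(psi)); r.set_gripper(1.,20); r.move_linear([x,y,z],vel=.12); r.sleep(.3); say("at")
f0=np.array(r.current_contact_force())
r.set_gripper(0.,20); r.sleep(.3); say("grip20"); 
f=np.array(r.current_contact_force())-f0; print("side",(f@j).round(2),"torque",np.round(r.current_torque(),2))
```

```text
at t 65.1 p [ 0.6606 -0.1863  0.0443] F [-0.7  1.5 -0.1] open 0.997 ff 0.0
grip20 t 65.8 p [ 0.6606 -0.1864  0.0442] F [-0.9 -1.6  3.3] open 0.761 ff 23.0
side -3.04 torque [-0.37  0.25  0.03]
```

Run:
```python
from h import *; from meas import *
x,y=.6605,-.1863
r.set_gripper(0.,80); r.sleep(.2); say("grip80"); zg=r.current_tool_pos()[2]
for z in np.arange(.049,.095,.005):
    r.move_linear([x,y,z],vel=.03); F=np.array(r.current_contact_force()); print(round(float(z),3),F.round(1),np.round(r.current_torque(),2))
    assert np.abs(F).max()<20
r.sleep(.1); s=optics.get_image("side"); print("plate",at(s,x,y,.06+r.current_tool_pos()[2]-zg,.1,.006)); say("")
cv2.imwrite("pics/l.png",cv2.resize(s["pixels"][160:280,300:420,::-1],None,fx=4,fy=4,interpolation=cv2.INTER_CUBIC))
```

```text
grip80 t 66.2 p [ 0.6608 -0.1865  0.0448] F [-1.8 -0.5  7.6] open 0.745 ff 88.6
0.049 [ 0.4 -0.2 -2.9] [-0.09 -0.04  0.03]
0.054 [ 0.5  0.1 -3.6] [-0.   -0.03 -0.02]
0.059 [ 0.  -0.5 -2.5] [ 0.06 -0.01  0.06]
0.064 [ 0.3  0.8 -3.3] [-0.04  0.04  0.01]
0.069 [-0.4 -0.2 -3.2] [-0.03 -0.04 -0.  ]
0.074 [ 0.7 -0.5 -2.8] [-0.05  0.04  0.06]
0.079 [ 0.4 -0.4 -4. ] [0.   0.07 0.05]
0.084 [-0.3  0.7 -3.2] [-0.03  0.02 -0.01]
0.089 [-0.4 -0.8 -3.1] [-0.01 -0.04  0.01]
0.094 [-0.1 -0.2 -3.5] [-0.04  0.   -0.03]
plate (1015, np.float64(0.1079), array([ 0.6607, -0.1926]), array([ 84. , 160.6]), -0.164)
 t 69.5 p [ 0.6605 -0.1863  0.0939] F [ 0.1 -0.5 -2.9] open 0.738 ff 89.4
```

View pics/l.png

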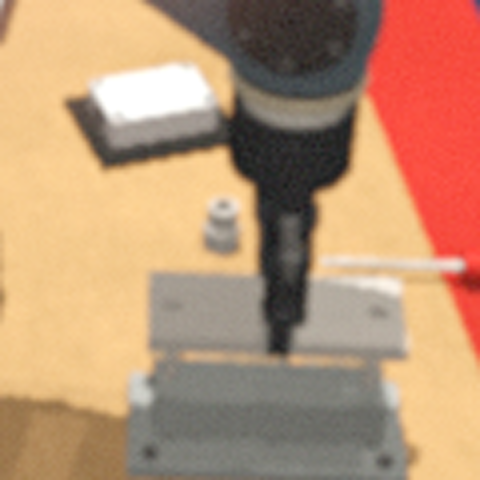

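The plate is clear of both dowels (plate edges level in the crop, rows ~275/350) with almost no moment. Carrying it over.

Run:
```python
from h import *; from meas import *
up(.25,.12)
place(.447,.3772,-.26,.0024,1.,high=.2)
r.move_to([.45,.1,.35],quat(-.26)); say("")
t,s=optics.get_image("top"),optics.get_image("side")
for n,x,y,z,q in(("bearing",.454,-.002,.018,.035),("cap",.4737,-.348,.026,.045),("body",.637,.173,.034,.07),("plate",.447,.3755,.018,.1)): print(n,at(t,x,y,z,q),at(s,x,y,z,q))
cv2.imwrite("pics/end.png",t["pixels"][:,:,::-1])
```

```text
over t 75.0 p [0.4472 0.3773 0.0087] F [-0.3  0.6 -2.7] open 0.742 ff 89.4
touch 0.002912633161687179
down t 76.5 p [0.4473 0.3774 0.0029] F [-0.5 -0.1  0. ] open 0.744 ff 89.6
released t 77.0 p [0.4472 0.3773 0.0028] F [ 1.1  0.7 -0.7] open 1.002 ff 0.0
 t 79.3 p [0.45   0.1006 0.3493] F [ 0.4  0.3 -0.6] open 0.999 ff 0.0
bearing (161, np.float64(0.0181), array([ 0.4546, -0.0036]), array([38.7, 38.7]), -0.801) (71, np.float64(0.0172), array([ 0.4561, -0.0049]), array([35.8, 40.2]), -0.075)
cap (412, np.float64(0.0258), array([ 0.4729, -0.3482]), array([55. , 55.2]), 1.497) (341, np.float64(0.0251), array([ 0.4756, -0.3486]), array([54.8, 57. ]), -1.039)
body (347, np.float64(0.034), array([0.6593, 0.1761]), array([41.8, 59.5]), -1.384) (235, np.float64(0.0327), array([0.6378, 0.1701]), array([64.2, 87.9]), 0.194)
plate None (365, np.float64(0.0172), array([0.4489, 0.3742]), array([ 77.2, 160.9]), -0.221)
```

View pics/end.png

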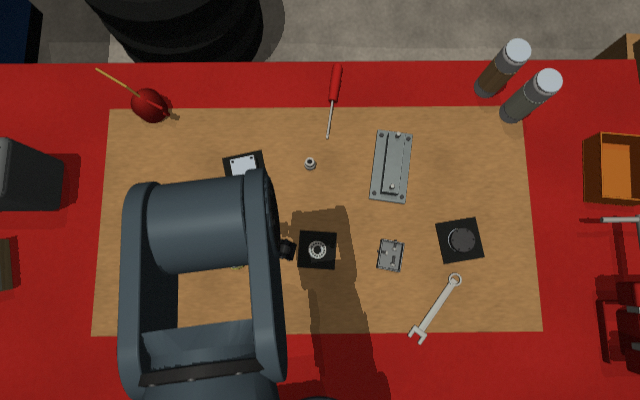

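The arm hides the plate and part of the body in the top view; the bearing (317,250) and cap (462,240) are good. I'll move the arm aside, confirm the plate from above, and hand in if everything is within tolerance.

Run:
```python
from h import *; from meas import *
r.move_to([.45,-.2,.35],quat(-.26)); r.sleep(.3)
t=optics.get_image("top")
B=at(t,.637,.173,.034,.07); P=at(t,.447,.3755,.018,.1); print(B,P)
if B and P and np.hypot(*(B[2]-[.637,.173]))<.007 and np.hypot(*(P[2]-[.447,.3755]))<.007 and abs(P[4]+.26)<.08 and abs(B[4]-.214)<.08:
    say(""); print(r.hand_in())
```

```text
(795, np.float64(0.034), array([0.6372, 0.1713]), array([59.9, 87.8]), 0.209) (1696, np.float64(0.0182), array([0.4478, 0.3759]), array([ 68.3, 160.2]), -0.262)
 t 80.9 p [ 0.4502 -0.1995  0.3501] F [0.6 0.7 0.1] open 1.007 ff 0.0
the job is handed in; nothing more can be done
None
```

The bearing, cap, pump body and dowel plate each lie flat and released on their own foam board, within about 2 mm of centre and 0.01 rad of the outline by the top camera; I handed the job in at about 81 s, and no verdict came back.

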